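Set the dust extractor's damper to the third click and start it

TASK

Get the dust extractor on the jeweller's bench ready for filing: with the outside of the fingers push its sliding damper lever away from the shut end to the third click, counting the clicks, without going on to the fourth and without ever taking the lever between the fingers. Then, with the lever seated there, press the start button on the same housing fully down and let it go. Leave all the loose things on and around the extractor where they are.

Things in the scene. Friction and masses are not known exactly. Their poses are not given: they have to be found in the camera images.
- extractor: fixed white dust extractor, 170 mm in x, 280 mm in y, flat top 100 mm above the table with the damper lever's slot and the start button on it; grille on its front (-x), round duct stub at its back. Origin at the centre of its underside; its y is the direction in which the damper lever opens, z up. Place and yaw differ each time
- damper (a joint): how far the damper lever is pushed along the extractor's +y, in m. Clicks every 16 mm: 0 shut (starts here), 0.016 first, 0.032 second, 0.048 third, 0.064 fourth, 0.080 fifth and end stop; a tick beside each, longest at shut. Push peaks at 5 to 8 N about 4 mm past a click; from half-way on the lever snaps up to 8 mm ahead of the finger into the next click and stays
- damper_top (a point): centre of the top of the damper lever, an upright black paddle 26 mm in x (across the slot) and 12 mm in y (along it). Its top is 45 mm above the housing's top, its underside 13 mm, with a thin stem below. Axes as the extractor's; the point moves with the lever. At the start nothing stands within 50 mm on its -y side
- third_click (a point): fixed point on the housing's top in the slot, beneath the lever's centre line when it is at the third click. Axes as the extractor's
- start (a joint): travel of the start button in m: 0 is up, 0.006 fully down; a spring of about 5 N at full travel brings it back up when let go
- start_top (a point): centre of the top face of the start button, a round black button 26 mm across in a low grey collar on the housing's top, beyond the open end of the lever's slot (extractor's +y end). It is pressed straight down
- wax_ring: loose blue wax ring, 28 mm across, 8 mm high, lying on the extractor's top; origin at the centre of its underside. To be left alone
- wax_tube: loose upright blue wax cylinder, 24 mm across, 34 mm high, standing on the extractor's top; origin at the centre of its underside. To be left alone
- file: loose hand file, about 200 mm long, 18 mm wide and high, lying on the table on the robot's side of the extractor; origin on its underside near mid-length, x along it. To be left alone
- jar: loose closed jar, 48 mm across, 60 mm high, on the table at the extractor's right end; origin at the centre of its underside. To be left alone
- ring_cone: loose upright wooden ring cone, foot 60 mm across, 110 mm high, on the table behind the extractor; origin at the centre of its underside. To be left alone
- pliers: loose pair of pliers, about 150 mm long, 45 mm wide, 11 mm high, lying on the table; origin on its underside, x along it. To be left alone
- pot: loose small white bowl, 70 mm across, 40 mm high, on the table; origin at the centre of its underside. To be left alone

How it is judged:
By the outcome, as a careful person would: the job done as asked, in the order asked, and still so for the second after the job is handed in, with the robot touching nothing.
It also fails if it takes over 42 s, if anything falls off the work surface, if the arm or the gripper's body presses on something with over 40 N, if the wrist force passes 120 N, or if a joint passes its speed limit or range.

ROBOT

A 6-joint arm with a two-finger parallel gripper is mounted at the origin on the work surface. World frame = base frame: x ahead of the robot, y to its left, z up, the work surface at z = 0. Lengths are in m, angles in rad, forces in N, time in s.
With the tool pointing down it reaches from about 0.375 to 0.9 m from the base axis. Payload 3.1 kg.
Tool frame: the origin (TCP) lies on the centre line of the jaws, within the pads' length; the fingertips stand 8 mm ahead of it and the grasp point (between the pads) lies 11 mm behind it; z points along the fingers, y is the line along which they close (so a half turn about z gives the same grasp; the last joint's range is limited). The gripper opens to 85 mm and grips with 20 to 120 N. Pads are 22 mm wide; open, the fingers measure 114 mm over their backs; the gripper's body (76 mm by 85 mm) begins 54 mm behind the grasp point. The pads swing forward as they close: fully open they stand 13 mm farther back than shut.
Start: joints at [-1.435, 0.527, 1.433, -0, 1.181, -0.178], TCP at [0.194, -0.594, 0.239] pointing down, gripper open.
Joint ranges: [-3.08, 3.08], [-0.75, 2.2], [0.22, 2.44], [-1.43, 4.57], [0, 2.65], [-2.85, 2.85]. Speed limits (rad/s): [2.79, 2.79, 3.14, 3.14, 3.14, 3.14].

INTERFACE

Orientations are given as a unit quaternion [x, y, z, w].
In Python, from station import * gives the robot as it stands.
- The arm moves only by the tool play_rows, never from a script. Its argument "rows" is a list of rows, each a list of 3 entries, a list of its own where there are three numbers: the turn, a rotation vector about the tool's x, y, z in degrees, then the shift along the tool's x, y, z in mm, then the closure, from 0 (fully open) to 1 (shut). In form: [[[ax, ay, az], [dx, dy, dz], jaw], ...]. A call has 1 to 12 rows; each row shifts and turns the commanded pose from where the row before left it, along the tool's axes as they then stand; what a row does not reach is not made up. A row lasts 1/12 s, in which the tool goes at most 41.7 mm and 7.16 degrees, less where a joint would pass 70% of its speed; a pose out of reach is approached as far as the arm can. A call with a gripper value outside its range is refused whole. The fingers move at their own pace and stop on an object; "grip_force" is the grip in N (left out, the last holds). Time passes only in rows, so rows that do not move let the fingers close. It gives the time, the measured TCP pose, the force, the opening and the grip force at its end, in the units of the state.
- sense(): the state, without advancing time (a new reading comes with each control period).
- snapshot(name): name is "scene" or "side" or "wrist"; returns (picture, depth): 420x560x3 uint8, red, green, blue; 420x560 float32, m along the optical axis (not along the pixel's ray), 0 where there is no reading.
- get_calibration(name): a dict with "vfov" (degrees; the focal length in pixels is half the picture's height over the tangent of half this angle, whatever the lens; pixels are square), "cx", "cy" (the principal point, pixels), "k1" (the pictures are not rectified: a ray, as slopes to the right and down, at radius r is drawn at 1 + k1 r^2 times it, then the intrinsics apply), "xyz" and "attitude" of the camera in the world. Camera axes: x right, y down, z forward; pixel columns grow to the right and rows downward; lengths in m; the calibration is good to about 2 mm. A picture is of the moment at which its call begins: read the wrist's pose just before it. get_calibration takes no time and is no camera call; for the wrist camera it gives the pose at the moment of the call.
- sign_off(): hands the job in; it is judged then, once.
The state is a dict: "t": time; "q": joint angles; "qd": joint speeds; "tau": joint torques, N m; "tcp_pos": TCP position; "tool_rot": TCP orientation; "force": force on the tool from outside, world axes, zero at the start; "ft_torque": the same for the moment, N m; "finger_gap": opening from 0.0 (shut) to 1.0 (fully open); "gripper_force": force on a finger pad.
Only numpy, scipy, OpenCV 4.12 (cv2) and the standard library are available. Lean on these libraries where they do the work, as an engineer would, in place of code of your own. Each camera call takes 0.05 s, during which the arm holds its last target. There are 200 camera calls.

## Working session

There is one attempt and no reset: what is moved stays moved. The work goes in short steps, Python scripts to look and compute and a tool call to move; the robot and the scene stay as the last step left them, time stands still between calls to the robot, and variables do not carry over. Pictures are saved under pics/ and viewed, at most 10 in all, crops included, and the job is handed in when it is done.

Besides the shell and the picture viewer there is one more tool, called as a command line: name --argument value ..., lists and objects as JSON in quotes. play_rows: Moves the arm, as the interface text tells. Its arguments: {"type":"object","properties":{"rows":{"type":"array","items":{"type":"array"}},"grip_force":{"type":"number"}},"required":["rows"]}

```bash
mkdir -p pics; cat > h.py <<'E'
from station import *
import numpy as np, cv2
from scipy.spatial.transform import Rotation as R
def save(n,p): cv2.imwrite(p,cv2.cvtColor(n,cv2.COLOR_RGB2BGR))
def cam(c):
    f=210/np.tan(np.radians(c["vfov"])/2)
    a=np.array(c["attitude"]); Rm=R.from_quat(a).as_matrix() if a.size==4 else a.reshape(3,3)
    return f,Rm,np.array(c["xyz"])
def ray(c,u,v):
    f,Rm,t=cam(c); d=np.array([(u-c["cx"])/f,(v-c["cy"])/f]); s=d.copy()
    for _ in range(20): s=d/(1+c["k1"]*(s@s))
    return Rm@np.array([s[0],s[1],1.]),t
def at_z(c,u,v,z):
    d,t=ray(c,u,v); return t+d*(z-t[2])/d[2]
def at_d(c,u,v,D):
    d,t=ray(c,u,v); return t+d*D[int(round(v)),int(round(u))]
def proj(c,p):
    f,Rm,t=cam(c); q=Rm.T@(np.array(p)-t); s=q[:2]/q[2]; s=s*(1+c["k1"]*(s@s)); return s*f+[c["cx"],c["cy"]]
E
python3 - <<'E'
from h import *
import pickle
print(sense())
for n in("scene","side"):
    p,d=snapshot(n);c=get_calibration(n);print(n,c);save(p,f"pics/{n}.png");pickle.dump((p,d,c),open(n+".pkl","wb"))
E
```

```text
{'t': 0.0, 'q': array([-1.43452171e+00,  5.28470783e-01,  1.43392793e+00,  2.00625253e-05,
        1.18135816e+00, -1.78527788e-01]), 'qd': array([-0.00048566, -0.00069161, -0.0008586 ,  0.00057619, -0.00140159,
        0.00069344]), 'tau': array([-1.48944127e-04, -4.42346764e+01, -1.78023469e+01, -2.11628935e-04,
        8.54400132e-03,  1.07665454e-05]), 'tcp_pos': array([ 0.19343791, -0.59357577,  0.23832259]), 'tool_rot': array([ 9.87638005e-01,  1.56748204e-01,  3.21335058e-05, -1.08167097e-03]), 'force': array([-0.39416822, -0.20165988, -0.13525702]), 'ft_torque': array([-0.01474677, -0.05928471,  0.02706477]), 'gripper_force': 0.0, 'finger_gap': 0.9985503745346473}
scene {'vfov': 42.41765538457385, 'cx': 273.9341776839284, 'cy': 208.7953379379909, 'k1': 0.07551329374991703, 'xyz': array([ 1.41841365, -0.55609679,  0.98192404]), 'attitude': array([ 0.8052623 ,  0.4209384 , -0.20523288, -0.36365226])}
side {'vfov': 47.240425634453615, 'cx': 279.21879536755114, 'cy': 212.5128487459363, 'k1': -0.08435027571947591, 'xyz': array([ 0.373633  , -0.95903339,  0.81737708]), 'attitude': array([ 0.88250475, -0.10212599,  0.05294844, -0.45601767])}
```

View pics/scene.png

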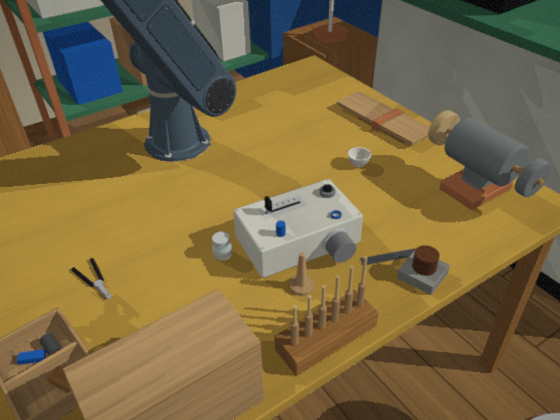

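View pics/side.png

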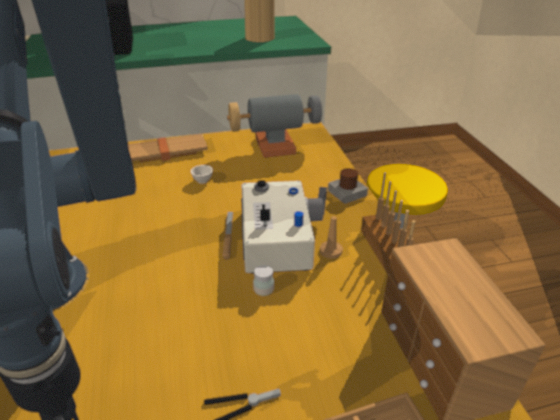

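Scene shows the housing with the lever at about (268,203), the button at (327,190), the wax tube at (281,228) and the ring at (336,215). In the side view the lever is at about (265,214) and the button at (261,186). I'll enlarge both.

```bash
python3 - <<'E'
from h import *
import pickle
a=pickle.load(open("scene.pkl","rb"))[0][170:280,220:370]
b=pickle.load(open("side.pkl","rb"))[0][170:280,215:335]
A=cv2.resize(a,None,fx=5,fy=5,interpolation=cv2.INTER_CUBIC)
B=cv2.resize(b,None,fx=5,fy=5,interpolation=cv2.INTER_CUBIC)
save(A,"pics/a.png");save(B,"pics/b.png")
E
```

```text
(no output)
```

View pics/a.png

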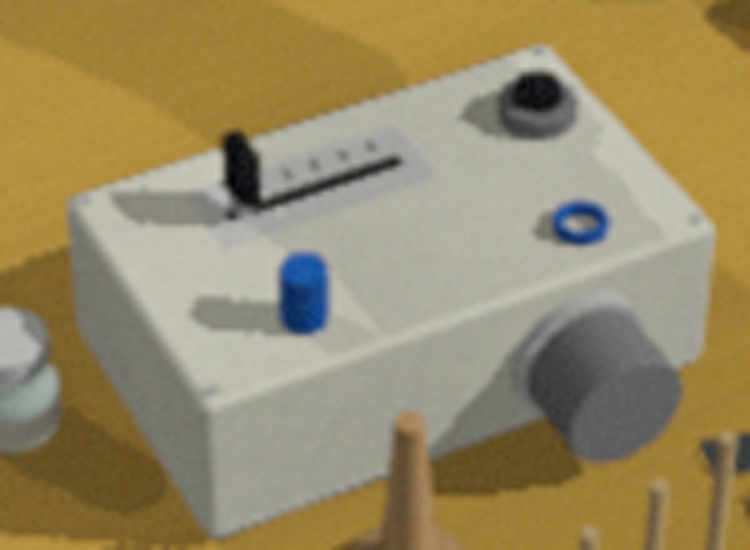

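View pics/b.png

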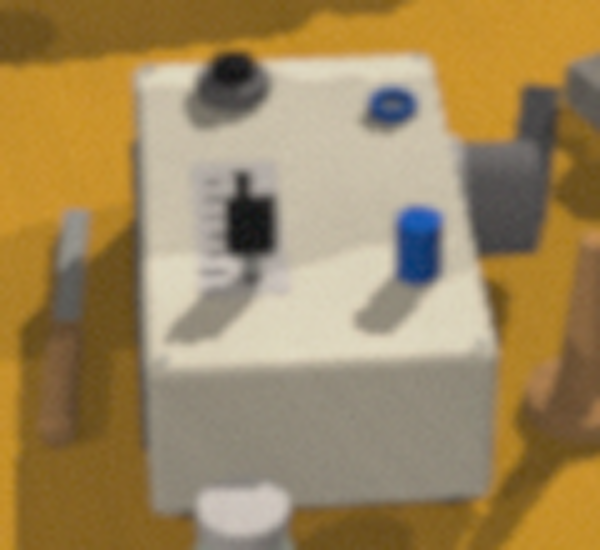

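Crop a: top corners at (72,203), (545,48), (712,228) and (212,405), slot from (232,213) to (400,160), button (540,90), lever top (236,137). Crop b: corners at (140,70), (432,58), (495,348) and (148,362), lever face x 230–273, y 190–252, button (235,68).

```bash
cat > m.py <<'E'
from h import *
import pickle
np.set_printoptions(precision=4,suppress=True)
S=pickle.load(open("scene.pkl","rb"));T=pickle.load(open("side.pkl","rb"))
A=lambda x,y,z:at_z(S[2],x/5+219.6,y/5+169.6,z)
B=lambda x,y,z:at_z(T[2],x/5+214.6,y/5+169.6,z)
for n,F,cs,o in(("A",A,[(72,203),(545,48),(712,228),(212,405)],0),("B",B,[(148,362),(140,70),(432,58),(495,348)],0)):
    P=np.array([F(x,y,.1) for x,y in cs])[:,:2]
    # model corners order: front-y, front+y, back+y, back-y
    M=np.array([[-.085,-.14],[-.085,.14],[.085,.14],[.085,-.14]])
    Q=P-P.mean(0);H=M.T@Q;yaw=np.arctan2(H[0,1]-H[1,0],H[0,0]+H[1,1])
    r=np.array([[np.cos(yaw),-np.sin(yaw)],[np.sin(yaw),np.cos(yaw)]])
    print(n,"ctr",P.mean(0),"yaw",np.degrees(yaw),"res mm",((Q-M@r.T)*1000).round(1).tolist())
    L=lambda p:((p[:2]-P.mean(0))@r*1000).round(1)
    pts={"A":[("slot0",232,213,.1),("slot1",400,160,.1),("btn",540,90,.112),("lev",236,137,.145),("tube",304,265,.134),("ring",581,222,.108)],
         "B":[("slot0",250,280,.1),("slot1",242,175,.1),("btn",235,68,.112),("lev",252,192,.145),("tube",419,217,.134),("ring",392,104,.108)]}[n]
    for q in pts: p=F(*q[1:]);print(q[0],p,L(p))
E
python3 m.py
python3 - <<'E'
import sys;sys.path.insert(0,'.')
from h import *
import pickle
for nm,pt in(("scene",(280,222)),("scene",(320,210)),("scene",(327,188)),("side",(280,200)),("side",(261,183))):
    p,d,c=pickle.load(open(""+nm+".pkl","rb"));print(nm,pt,at_d(c,*pt,d))
s=sense();print(R.from_quat(s["tool_rot"]).as_matrix())
E
```

```text
A ctr [0.602  0.0426] yaw -8.30600962797036 res mm [[4.6, 2.6], [3.2, -4.6], [-4.0, -4.3], [-3.8, 6.2]]
slot0 [ 0.5555 -0.0203  0.1   ] [-37.  -68.9]
slot1 [0.5712 0.0716 0.1   ] [-34.7  24.3]
btn [0.5795 0.1546 0.112 ] [-38.5 107.5]
lev [ 0.5535 -0.0148  0.145 ] [-39.7 -63.8]
tube [ 0.6393 -0.0341  0.134 ] [ 47.9 -70.5]
ring [0.6685 0.1095 0.108 ] [56.1 75.8]
B ctr [0.5983 0.0435] yaw -8.895917946539717 res mm [[3.5, 8.3], [0.6, -8.3], [-3.4, -7.2], [-0.7, 7.2]]
slot0 [ 0.5568 -0.0208  0.1   ] [-31.1 -70. ]
slot1 [0.5715 0.0707 0.1   ] [-30.7  22.7]
btn [0.5857 0.1575 0.112 ] [-30.2 110.6]
lev [ 0.5609 -0.0095  0.145 ] [-28.8 -58.2]
tube [ 0.6395 -0.0338  0.134 ] [ 52.6 -70. ]
ring [0.663  0.1078 0.108 ] [53.9 73.5]
scene (280, 222) [ 0.63714955 -0.03373473  0.13416007]
scene (320, 210) [0.62583632 0.09444459 0.09860797]
scene (327, 188) [0.58734668 0.14601354 0.11970842]
side (280, 200) [0.62042894 0.08209933 0.09969111]
side (261, 183) [0.58087181 0.14096335 0.12331925]
[[ 9.50862479e-01  3.09613437e-01 -2.55052831e-04]
 [ 3.09613351e-01 -9.50860654e-01  1.89438950e-03]
 [ 3.44008744e-04 -1.88027166e-03 -9.99998173e-01]]
```

play_rows --rows '[[[0,0,0],[20,-15.6,-2.5],1],[[0,0,0],[20,-15.6,-2.5],1],[[0,0,0],[20,-15.6,-2.5],1],[[0,0,0],[20,-15.6,-2.5],1],[[0,0,0],[20,-15.6,-2.5],1],[[0,0,0],[20,-15.6,-2.5],1],[[0,0,0],[20,-15.6,-2.5],1],[[0,0,0],[20,-15.6,-2.5],1],[[0,0,0],[20,-15.6,-2.5],1],[[0,0,0],[20,-15.6,-2.5],1],[[0,0,0],[20,-15.6,-2.5],1],[[0,0,0],[20,-15.6,-2.5],1]]'

```text
t: 1.1
tcp_pos: [0.3641, -0.3406, 0.2691]
tool_rot: [0.988, 0.157, -0.0, -0.0]
force: [-0.4, -0.8, -0.4]
finger_gap: -0.001
gripper_force: 0.0
```

play_rows --rows '[[[0,0,0],[20,-15.6,-2.5],1],[[0,0,0],[20,-15.6,-2.5],1],[[0,0,0],[20,-15.6,-2.5],1],[[0,0,0],[20,-15.6,-2.5],1],[[0,0,0],[20,-15.6,-2.5],1],[[0,0,0],[20,-15.6,-2.5],1],[[0,0,0],[20,-15.6,-2.5],1],[[0,0,0],[20,-15.6,-2.5],1],[[0,0,6.65],[0,0,0],1],[[0,0,6.65],[0,0,0],1],[[0,0,6.65],[0,0,0],1],[[0,0,6.65],[0,0,0],1]]'

```text
t: 2.1
tcp_pos: [0.4771, -0.1732, 0.2889]
tool_rot: [0.997, -0.077, -0.0, -0.0]
force: [0.0, 0.5, -0.1]
finger_gap: 0.001
gripper_force: 0.0
```

```bash
python3 - <<'E'
from h import *
import pickle
np.set_printoptions(precision=4,suppress=True)
s=sense();print(s["t"],s["tcp_pos"],R.from_quat(s["tool_rot"]).as_matrix(),s["force"],s["finger_gap"])
c=get_calibration("wrist");p,d=snapshot("wrist");print(c)
pickle.dump((p,d,c),open("w1.pkl","wb"));save(p,"pics/w1.png")
E
```

```text
2.1 [ 0.4771 -0.1732  0.2889] [[ 0.9881 -0.1538 -0.0009]
 [-0.1538 -0.9881  0.0005]
 [-0.001  -0.0004 -1.    ]] [ 0.0481  0.4973 -0.0775] 0.0007039004070772065
{'vfov': 64.94876884598054, 'cx': 277.818772313447, 'cy': 207.56894969817768, 'k1': -0.04272079908832169, 'xyz': array([ 0.5461, -0.1849,  0.4236]), 'attitude': array([-0.6446,  0.7522,  0.1041, -0.089 ])}
```

View pics/w1.png

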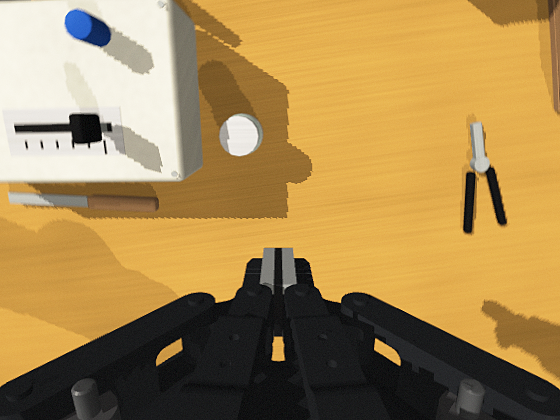

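Wrist view: lever at about (87,128), slot from (15,128) to (112,127), jar at (240,135), file at (85,202); closed fingers show at (278,260). Next I move +y for a view of the whole housing top.

play_rows --rows '[[[0,0,0],[0,-25,0],1],[[0,0,0],[0,-25,0],1],[[0,0,0],[0,-25,0],1],[[0,0,0],[0,-25,0],1],[[0,0,0],[0,-25,0],1],[[0,0,0],[0,-25,0],1],[[0,0,0],[0,0,0],1]]'

```text
t: 2.73
tcp_pos: [0.4992, -0.0217, 0.289]
tool_rot: [0.997, -0.072, -0.001, -0.001]
force: [-0.0, -0.3, -0.6]
finger_gap: 0.001
gripper_force: 0.0
```

```bash
python3 - <<'E'
from h import *
import pickle
np.set_printoptions(precision=4,suppress=True)
s=sense();print(s["t"],s["tcp_pos"])
c=get_calibration("wrist");p,d=snapshot("wrist");print(c)
pickle.dump((p,d,c),open("w2.pkl","wb"));save(p[:300,:],"pics/w2a.png")
save(cv2.resize(p[:250,100:500],(800,500),interpolation=cv2.INTER_CUBIC),"pics/w2.png")
E
```

```text
2.7333 [ 0.4992 -0.0217  0.289 ]
{'vfov': 64.94876884598054, 'cx': 277.818772313447, 'cy': 207.56894969817768, 'k1': -0.04272079908832169, 'xyz': array([ 0.5683, -0.0329,  0.4237]), 'attitude': array([-0.6487,  0.7486,  0.1043, -0.089 ])}
```

View pics/w2.png

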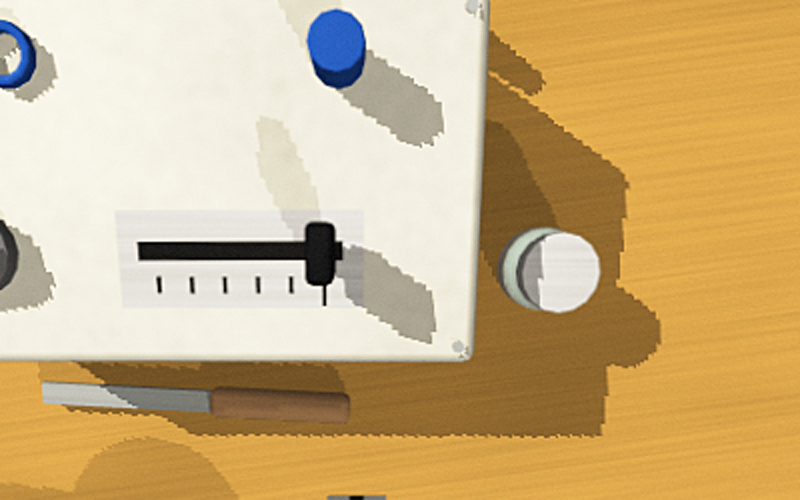

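Close view: ticks at x=159,192,225,258,291 and 324 (y≈285), slot y=250, lever top centre (320,254), front right corner (472,358).

```bash
python3 - <<'E'
from h import *
import pickle
np.set_printoptions(precision=4,suppress=True)
p,d,c=pickle.load(open("w2.pkl","rb"))
g=lambda x,y,z:at_z(c,x/2+99.75,y/2-.25,z)
t=np.array([g(x,285,.1) for x in(324,291,258,225,192,159)]);print(t)
v=(t[-1]-t[0])[:2];print("yaw",np.degrees(np.arctan2(-v[0],v[1])),"len",np.linalg.norm(v))
for n,q in dict(slot0=(342,250,.1),slot1=(138,250,.1),lev=(320,254,.145),corner=(472,358,.1),edge=(489,20,.1),frontedge=(100,359,.1),tube=(336,36,.134),jar=(563,271,.06)).items():print(n,g(*q))
for x,y in((320,254),(230,100),(563,271)):print(at_d(c,x/2+99.75,y/2-.25,d))
E
```

```text
[[ 0.5451 -0.0132  0.1   ]
 [ 0.5474  0.0026  0.1   ]
 [ 0.5497  0.0185  0.1   ]
 [ 0.552   0.0343  0.1   ]
 [ 0.5544  0.0502  0.1   ]
 [ 0.5567  0.0662  0.1   ]]
yaw -8.348226225006554 len 0.08017491040439616
slot0 [ 0.5602 -0.0242  0.1   ]
slot1 [0.5745 0.0726 0.1   ]
lev [ 0.561  -0.0162  0.145 ]
corner [ 0.4993 -0.0806  0.1   ]
edge [ 0.6496 -0.1033  0.1   ]
frontedge [0.5253 0.1037 0.1   ]
tube [ 0.6437 -0.0351  0.134 ]
jar [ 0.5315 -0.1401  0.06  ]
[ 0.561  -0.0163  0.1455]
[0.6332 0.0161 0.101 ]
[ 0.5315 -0.1402  0.0599]
```

play_rows --rows '[[[0,0,0],[20,8.6,0],1],[[0,0,0],[20,8.6,0],1],[[0,0,0],[20,8.6,0],1],[[0,0,0],[0,0,25],1],[[0,0,0],[0,0,25],1],[[0,0,0],[0,0,25],1],[[0,0,0],[0,0,25],1],[[0,0,0],[0,0,20],1],[[0,0,0],[0,0,15],1],[[0,0,0],[0,0,0],1],[[0,0,0],[0,0,0],1]]'

```text
t: 3.7
tcp_pos: [0.5546, -0.0606, 0.1536]
tool_rot: [0.997, -0.075, -0.001, -0.0]
force: [-0.0, 0.4, 0.0]
finger_gap: 0.0
gripper_force: 0.0
```

```bash
python3 - <<'E'
from h import *
import pickle
np.set_printoptions(precision=4,suppress=True)
s=sense();print(s["t"],s["tcp_pos"],s["force"])
c=get_calibration("wrist");p,d=snapshot("wrist")
pickle.dump((p,d,c),open("w3.pkl","wb"))
q=cv2.resize(p[60:340,120:500],None,fx=2,fy=2,interpolation=cv2.INTER_CUBIC)
save(q,"pics/w3.png")
for z in(0.154,0.162):
  print(z,proj(c,s["tcp_pos"]+[0,0,-.008]))
print("lever",proj(c,[.561,-.0162,.145]))
E
```

```text
3.7 [ 0.5546 -0.0606  0.1536] [-0.0378  0.3658  0.029 ]
0.154 [275.7543 267.8241]
0.162 [275.7543 267.8241]
lever [181.7963 267.5052]
```

View pics/w3.png

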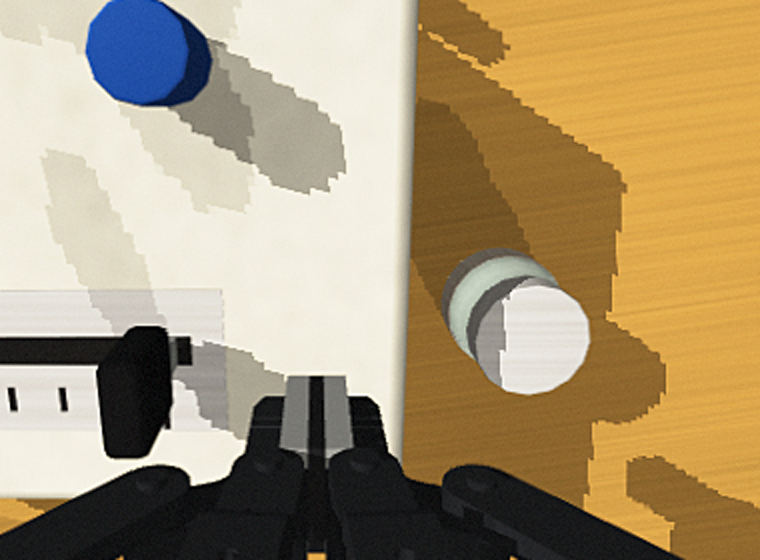

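Lever at crop (135,390), fingers (317,415), aligned laterally; tube and jar are clear. Now lower and approach.

play_rows --rows '[[[0,0,0],[0,0,12],1],[[0,0,0],[0,0,12],1],[[0,0,0],[0,-6,0],1],[[0,0,0],[0,-6,0],1],[[0,0,0],[0,-6,0],1],[[0,0,0],[0,-2,0],1],[[0,0,0],[0,0,0],1],[[0,0,0],[0,0,0],1]]'

```text
t: 4.42
tcp_pos: [0.5585, -0.0398, 0.131]
tool_rot: [0.997, -0.074, 0.001, 0.0]
force: [-0.0, 0.6, 0.1]
finger_gap: 0.002
gripper_force: 0.0
```

play_rows --rows '[[[0,0,0],[0,-2,0],1],[[0,0,0],[0,-2,0],1],[[0,0,0],[0,-1,0],1],[[0,0,0],[0,0,0],1],[[0,0,0],[0,0,0],1]]'

```text
t: 4.83
tcp_pos: [0.5588, -0.0351, 0.1302]
tool_rot: [0.997, -0.075, -0.0, 0.0]
force: [-0.4, -0.5, 0.2]
finger_gap: -0.003
gripper_force: 0.0
```

play_rows --rows '[[[0,0,0],[0,-1,0],1],[[0,0,0],[0,-1,0],1],[[0,0,0],[0,0,0],1],[[0,0,0],[0,0,0],1]]'

```text
t: 5.17
tcp_pos: [0.5591, -0.0334, 0.1303]
tool_rot: [0.997, -0.075, -0.0, 0.0]
force: [-0.2, -2.0, 0.4]
finger_gap: 0.001
gripper_force: 0.6
```

play_rows --rows '[[[0,0,0],[0,-1,0],1],[[0,0,0],[0,-1,0],1],[[0,0,0],[0,0,0],1]]'

```text
t: 5.42
tcp_pos: [0.5594, -0.0317, 0.1303]
tool_rot: [0.997, -0.074, -0.0, 0.001]
force: [0.0, -4.0, -0.5]
finger_gap: 0.001
gripper_force: 2.1
```

play_rows --rows '[[[0,0,0],[0,-1,0],1],[[0,0,0],[0,-1,0],1],[[0,0,0],[0,0,0],1]]'

```text
t: 5.67
tcp_pos: [0.5597, -0.0299, 0.1303]
tool_rot: [0.997, -0.074, -0.0, 0.001]
force: [-1.1, -5.6, -1.3]
finger_gap: 0.001
gripper_force: 2.6
```

play_rows --rows '[[[0,0,0],[0,-1,0],1],[[0,0,0],[0,-1,0],1],[[0,0,0],[0,0,0],1]]'

```text
t: 5.92
tcp_pos: [0.56, -0.0275, 0.1303]
tool_rot: [0.997, -0.075, -0.0, 0.0]
force: [-0.7, -3.4, -0.1]
finger_gap: 0.001
gripper_force: 1.9
```

play_rows --rows '[[[0,0,0],[0,-1,0],1],[[0,0,0],[0,-1,0],1],[[0,0,0],[0,0,0],1]]'

```text
t: 6.17
tcp_pos: [0.5604, -0.0242, 0.1303]
tool_rot: [0.997, -0.075, 0.0, -0.001]
force: [-0.5, -0.5, 0.5]
finger_gap: -0.002
gripper_force: 0.0
```

First click. On to the second.

play_rows --rows '[[[0,0,0],[0,-2,0],1],[[0,0,0],[0,-2,0],1],[[0,0,0],[0,-1,0],1],[[0,0,0],[0,-1,0],1],[[0,0,0],[0,0,0],1]]'

```text
t: 6.58
tcp_pos: [0.5612, -0.0189, 0.1303]
tool_rot: [0.997, -0.074, 0.0, -0.0]
force: [0.0, -0.4, -0.4]
finger_gap: 0.002
gripper_force: 0.0
```

play_rows --rows '[[[0,0,0],[0,-1,0],1],[[0,0,0],[0,-1,0],1],[[0,0,0],[0,-1,0],1],[[0,0,0],[0,0,0],1]]'

```text
t: 6.92
tcp_pos: [0.5616, -0.0167, 0.1303]
tool_rot: [0.997, -0.074, -0.0, 0.0]
force: [-0.7, -2.7, 0.1]
finger_gap: -0.006
gripper_force: 1.3
```

play_rows --rows '[[[0,0,0],[0,-1,0],1],[[0,0,0],[0,-1,0],1],[[0,0,0],[0,0,0],1]]'

```text
t: 7.17
tcp_pos: [0.5619, -0.015, 0.1303]
tool_rot: [0.997, -0.074, -0.0, 0.001]
force: [-0.5, -5.0, 0.8]
finger_gap: -0.002
gripper_force: 2.5
```

play_rows --rows '[[[0,0,0],[0,-1,0],1],[[0,0,0],[0,-1,0],1],[[0,0,0],[0,0,0],1]]'

```text
t: 7.42
tcp_pos: [0.5622, -0.0131, 0.1303]
tool_rot: [0.997, -0.074, -0.0, 0.001]
force: [-1.6, -5.2, -0.2]
finger_gap: 0.001
gripper_force: 2.6
```

play_rows --rows '[[[0,0,0],[0,-1,0],1],[[0,0,0],[0,-1,0],1],[[0,0,0],[0,0,0],1]]'

```text
t: 7.67
tcp_pos: [0.5626, -0.0099, 0.1303]
tool_rot: [0.997, -0.075, 0.0, -0.001]
force: [-0.4, 0.1, -0.5]
finger_gap: -0.002
gripper_force: 0.0
```

play_rows --rows '[[[0,0,0],[0,-1,0],1],[[0,0,0],[0,-1,0],1],[[0,0,0],[0,0,0],1]]'

```text
t: 7.92
tcp_pos: [0.5629, -0.0077, 0.1303]
tool_rot: [0.997, -0.075, 0.0, -0.0]
force: [-0.7, -0.3, -0.7]
finger_gap: 0.004
gripper_force: 0.0
```

Second click. On to the third.

play_rows --rows '[[[0,0,0],[0,-2,0],1],[[0,0,0],[0,-2,0],1],[[0,0,0],[0,-2,0],1],[[0,0,0],[0,-1,0],1],[[0,0,0],[0,0,0],1]]'

```text
t: 8.33
tcp_pos: [0.5639, -0.0015, 0.1303]
tool_rot: [0.997, -0.074, -0.0, 0.0]
force: [-1.1, -1.1, -0.7]
finger_gap: -0.001
gripper_force: 0.6
```

play_rows --rows '[[[0,0,0],[0,-1,0],1],[[0,0,0],[0,-1,0],1],[[0,0,0],[0,-1,0],1],[[0,0,0],[0,0,0],1]]'

```text
t: 8.67
tcp_pos: [0.5642, 0.0008, 0.1303]
tool_rot: [0.997, -0.075, -0.0, 0.001]
force: [-0.9, -4.3, 0.4]
finger_gap: -0.004
gripper_force: 2.5
```

play_rows --rows '[[[0,0,0],[0,-1,0],1],[[0,0,0],[0,-1,0],1],[[0,0,0],[0,0,0],1]]'

```text
t: 8.92
tcp_pos: [0.5645, 0.0027, 0.1303]
tool_rot: [0.997, -0.075, -0.0, 0.001]
force: [-1.7, -5.1, 0.3]
finger_gap: -0.001
gripper_force: 2.6
```

play_rows --rows '[[[0,0,0],[0,-1,0],1],[[0,0,0],[0,-1,0],1],[[0,0,0],[0,0,0],1]]'

```text
t: 9.17
tcp_pos: [0.5649, 0.0058, 0.1303]
tool_rot: [0.997, -0.075, 0.0, -0.001]
force: [-0.0, -0.1, -0.7]
finger_gap: -0.004
gripper_force: 0.1
```

Third click felt. Back off, rise, and look at the lever and button.

play_rows --rows '[[[0,0,0],[0,8,0],1],[[0,0,0],[0,8,0],1],[[0,0,0],[0,0,-25],1],[[0,0,0],[0,0,-25],1],[[0,0,0],[0,0,-25],1],[[0,0,0],[0,0,-25],1],[[0,0,0],[-13,-25,-5],1],[[0,0,0],[-13,-25,-5],1],[[0,0,0],[-13,-25,-5],1],[[0,0,0],[-13,-25,-5],1],[[0,0,0],[0,0,0],1],[[0,0,0],[0,0,0],1]]'

```text
t: 10.17
tcp_pos: [0.5256, 0.0971, 0.2507]
tool_rot: [0.997, -0.073, 0.0, -0.0]
force: [0.4, 0.9, 0.0]
finger_gap: -0.003
gripper_force: 0.0
```

```bash
python3 - <<'E'
from h import *
import pickle
np.set_printoptions(precision=4,suppress=True)
s=sense();print(s["t"],s["tcp_pos"],s["force"])
c=get_calibration("wrist");p,d=snapshot("wrist")
pickle.dump((p,d,c),open("w4.pkl","wb"))
save(cv2.resize(p[:250,60:460],None,fx=2,fy=2,interpolation=cv2.INTER_CUBIC),"pics/w4.png")
E
```

```text
10.1667 [0.5256 0.0971 0.2507] [0.4142 0.9112 0.0483]
```

View pics/w4.png

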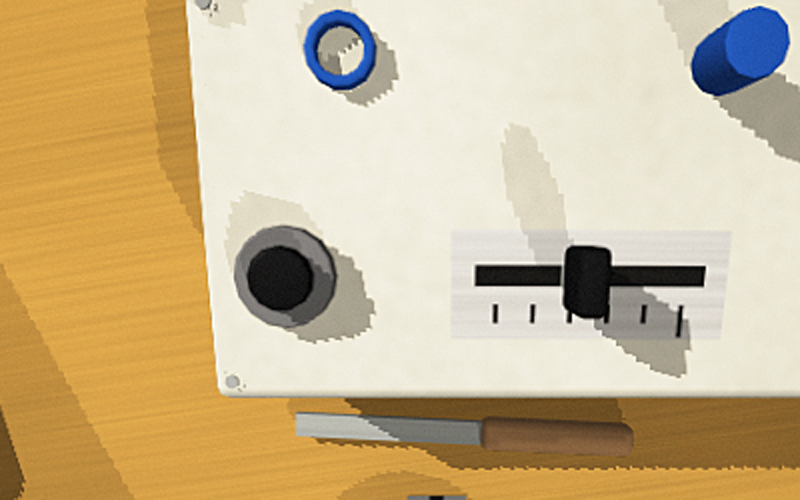

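Lever top at (587,282), with the ticks for the third and second at x=569 and 606; button centre (281,278), collar 236–336.

```bash
python3 - <<'E'
from h import *
import pickle
np.set_printoptions(precision=4,suppress=True)
p,d,c=pickle.load(open("w4.pkl","rb"))
g=lambda x,y,z:at_z(c,x/2+59.75,y/2-.25,z)
h=lambda x,y:at_d(c,x/2+59.75,y/2-.25,d)
l=g(587,282,.145);print("lever",l,"travel",(l-[.561,-.0162,.145])[:2]@[.1452,.9894])
b=h(281,278);print("btn",b,"dia",np.linalg.norm(h(249,278)-h(313,278)), g(281,278,b[2]))
for x in(240,243,327,331):print("collar",h(x,277))
print(h(281,240),h(281,318),h(400,200))
print("tool delta mm",(b[:2]-[.5256,.0971])@np.array([[.9893,-.146],[-.146,-.9893]]).T*1000)
E
```

```text
lever [0.5692 0.0349 0.145 ] travel 0.051753858715812034
btn [0.586  0.1489 0.1222] dia 0.024969614876416087 [0.586  0.1489 0.1222]
collar [0.5886 0.1676 0.1131]
collar [0.5884 0.1662 0.1135]
collar [0.5832 0.1325 0.1127]
collar [0.5829 0.1312 0.1111]
[0.6004 0.1481 0.1126] [0.5696 0.1548 0.1116] [0.6091 0.099  0.0999]
tool delta mm [ 52.1455 -60.0638]
```

Lever is at the third click (next would be 64 mm). The button stands 9 mm proud of its collar, so the shut fingertips can press it fully.

play_rows --rows '[[[0,0,0],[17.4,-20,0],1],[[0,0,0],[17.4,-20,0],1],[[0,0,0],[17.4,-20,0],1],[[0,0,0],[0,0,25],1],[[0,0,0],[0,0,25],1],[[0,0,0],[0,0,25],1],[[0,0,0],[0,0,20],1],[[0,0,0],[0,0,10],1],[[0,0,0],[0,0,5],1],[[0,0,0],[0,0,5],1],[[0,0,0],[0,0,0],1],[[0,0,0],[0,0,0],1]]'

```text
t: 11.22
tcp_pos: [0.5874, 0.1475, 0.1362]
tool_rot: [0.997, -0.075, 0.001, -0.0]
force: [0.4, -0.5, 0.0]
finger_gap: -0.001
gripper_force: 0.0
```

play_rows --rows '[[[0,0,0],[0,0,2],1],[[0,0,0],[0,0,2],1],[[0,0,0],[0,0,0],1],[[0,0,0],[0,0,0],1]]'

```text
t: 11.55
tcp_pos: [0.5866, 0.1479, 0.1316]
tool_rot: [0.997, -0.075, 0.0, -0.0]
force: [0.1, 0.2, 0.0]
finger_gap: 0.002
gripper_force: 0.0
```

play_rows --rows '[[[0,0,0],[0,0,1.5],1],[[0,0,0],[0,0,1.5],1],[[0,0,0],[0,0,0],1]]'

```text
t: 11.8
tcp_pos: [0.5869, 0.1479, 0.1285]
tool_rot: [0.997, -0.075, 0.0, -0.0]
force: [-0.1, 1.1, 3.3]
finger_gap: 0.004
gripper_force: 1.1
```

play_rows --rows '[[[0,0,0],[0,0,1.5],1],[[0,0,0],[0,0,1.5],1],[[0,0,0],[0,0,0],1]]'

```text
t: 12.05
tcp_pos: [0.5869, 0.1479, 0.1255]
tool_rot: [0.997, -0.075, 0.0, -0.0]
force: [-0.7, 1.0, 3.6]
finger_gap: -0.002
gripper_force: 2.0
```

play_rows --rows '[[[0,0,0],[0,0,1],1],[[0,0,0],[0,0,1],1],[[0,0,0],[0,0,0],1]]'

```text
t: 12.3
tcp_pos: [0.5869, 0.1479, 0.1241]
tool_rot: [0.997, -0.075, 0.0, -0.0]
force: [-1.1, 0.9, 7.5]
finger_gap: 0.003
gripper_force: 3.6
```

play_rows --rows '[[[0,0,0],[0,0,1],1],[[0,0,0],[0,0,0],1]]'

```text
t: 12.47
tcp_pos: [0.5869, 0.1479, 0.124]
tool_rot: [0.997, -0.075, 0.001, -0.0]
force: [-2.0, 0.0, 11.5]
finger_gap: 0.001
gripper_force: 6.0
```

Bottomed: z is holding at 0.124 while the force rises. A little more to be sure, then release and rise clear.

play_rows --rows '[[[0,0,0],[0,0,1],1],[[0,0,0],[0,0,0],1],[[0,0,0],[0,0,0],1]]'

```text
t: 12.72
tcp_pos: [0.5869, 0.1479, 0.1239]
tool_rot: [0.997, -0.075, 0.001, -0.0]
force: [-3.7, 0.5, 16.9]
finger_gap: 0.002
gripper_force: 8.4
```

play_rows --rows '[[[0,0,0],[0,0,-4],1],[[0,0,0],[0,0,-5],1],[[0,0,0],[0,0,-10],1],[[0,0,0],[0,0,-20],1],[[0,0,0],[0,0,-25],1],[[0,0,0],[0,0,-25],1],[[0,0,0],[0,0,-25],1],[[0,0,0],[-20,20,0],1],[[0,0,0],[-20,20,0],1],[[0,0,0],[-15,20,0],1],[[0,0,0],[0,0,0],1],[[0,0,0],[0,0,0],1]]'

```text
t: 13.72
tcp_pos: [0.5223, 0.096, 0.2354]
tool_rot: [0.997, -0.075, -0.001, -0.0]
force: [1.4, -0.8, 0.8]
finger_gap: 0.001
gripper_force: 0.0
```

```bash
python3 - <<'E'
from h import *
import pickle
np.set_printoptions(precision=4,suppress=True)
s=sense();print(s["t"],s["tcp_pos"],s["force"],s["qd"])
p,d=snapshot("wrist")
save(cv2.resize(p[:250,60:460],None,fx=2,fy=2,interpolation=cv2.INTER_CUBIC),"pics/w5.png")
c=get_calibration("wrist");u,v=proj(c,[.586,.1489,.1222]);print(u,v,at_d(c,u,v,d))
E
```

```text
13.7167 [0.5223 0.096  0.2354] [ 1.4017 -0.8249  0.8466] [ 0.0174  0.0205 -0.0566  0.0073 -0.0104  0.0034]
193.88392326457603 137.5329836974841 [0.586  0.1489 0.1221]
```

View pics/w5.png

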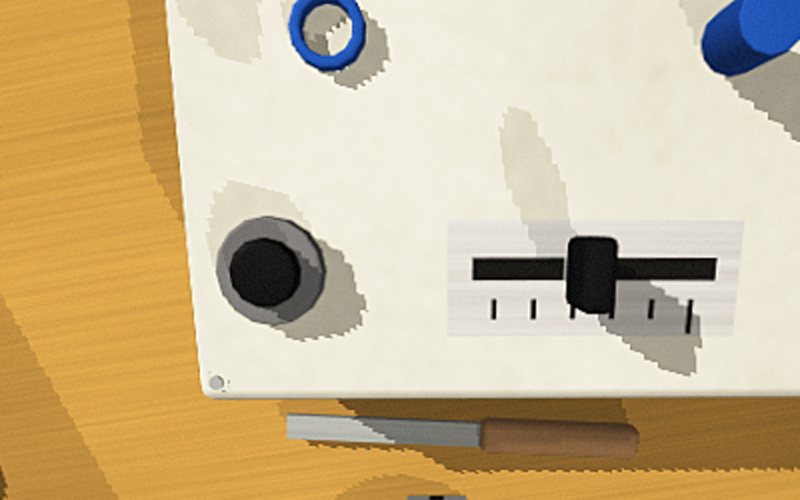

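The button is back up at 0.122, the lever still stands at the third tick (x≈573–592), and the ring, tube and file are undisturbed.

```bash
python3 -c "
from station import *
print(sign_off())"
```

```text
the job is handed in; nothing more can be done
None
```

The damper lever was pushed to the third click with the outside of the shut fingers, then the start button was pressed fully down and came back up; nothing loose was touched, and the job was handed in at about 14 s.

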